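# Release the filter cassette from its ratchet clamp

### The job

Open the ratchet clamp that holds the filter cassette: first flip its pawl lever over so that it stays clear of the rack, then slide the moving jaw all the way back to its end stop. Leave the cassette standing where it is, and leave the other clamp, which holds the coupler, shut.

Things in the scene. Friction and masses are not known exactly. Their poses are not given: they have to be found in the camera images.
- clamp_a: The ratchet clamp holding the filter cassette; grey metal base 250x90x12 mm, fixed. Origin: centre of the underside; z up; x points along the slide to the fixed jaw (x 95..115, top z 54 mm). Moving jaw at start: x 37..53, y -30..30, z 28..54, on a carriage x -45..53, y -18..38, z 14..28 that slides along -x to open. Teeth at y -37..-23, top z 26. While the pawl is engaged the jaw cannot open.
- clamp_a_jaw (a joint): Moving jaw of the cassette's clamp, m: 0 at the start (closed on the cassette), grows as the jaw, with its tab and pawl, slides back along the clamp's -x; 0.060 is fully open at the end stop. About 2 N of friction; it stays where it is left.
- clamp_a_tab (a point): Grip tab on the middle of that moving jaw: upright steel tab, 12 mm (clamp x) by 20 mm (clamp y), from z 54 to z 92 mm. This point is on its middle line, 18 mm below its top; at the start at clamp (45, 0, 74) mm. Beside it along clamp y it is free above z 56 mm.
- clamp_a_pawl (a joint): Pawl of that clamp, rad, on a pin along clamp y carried by the moving jaw (pin at clamp (-25, -30, 40) mm at the start). 0: engaged, lever leaning 30 deg from upright to clamp -x. Grows as the lever's top is pushed to clamp +x, up to 1.2 (leaning 39 deg to +x). Held by its weight: falls back to 0 below about 0.5, falls on to 1.2 past about 0.65. Under 1 N turns it.
- clamp_a_thumb (a point): Middle of the black thumb plate at the upper end of that pawl's lever: 7 mm thick, 22 mm wide (clamp y), 28 mm long. This point is 43 mm from the pin, the lever's end 57 mm. Engaged it is at clamp (-46, -30, 77) mm, the end at z 89 mm; on its -x side it is clear above z 30 mm.
- filter_cassette: White round filter cassette, 40 mm across and 38 mm tall, loose, standing upright on the clamp's base between its two jaws. Origin: centre of its underside; z up.
- clamp_b: The other ratchet clamp, alike but holding the slim coupler (26 mm across, 70 mm tall), its jaw closed 13 mm further. Origin and axes as for the first. It is to be left shut.
- clamp_b_jaw (a joint): Moving jaw of the other clamp, m: 0 at the start; grows as it opens. Leave it.
- clamp_b_pawl (a joint): Pawl of the other clamp, rad: 0 engaged, grows as it is flipped. Leave it engaged.
Not all that is in view belongs to the job. Several things have the shape of the filter_cassette; the one meant has the colours described above.

How it is judged:
By the outcome, as a careful person would: the job done as asked, in the order asked, and still so for the second after the job is handed in, with the robot touching nothing.
It also fails if it takes over 38 s, if anything falls off the work surface, if the arm or the gripper's body presses on something with over 40 N, if the wrist force passes 120 N, or if a joint passes its speed limit or range.

### The arm

A 6-joint arm with a two-finger parallel gripper is mounted at the origin on a cart in front of the work surface, level with it; the furniture and walls round the work are solid. World frame = base frame: x ahead of the robot, y to its left, z up, the work surface at z = 0. Lengths are in mm, angles in rad, forces in N, time in s.
With the tool pointing down it reaches from about 300 to 825 mm from the base axis. Payload 5.4 kg.
Tool frame: the origin (TCP) lies on the mounting face of the last link; the fingertips stand 190 mm ahead of it and the grasp point (between the pads) lies 171 mm ahead of it (env.grip_point_offset is the distance from the TCP to the grasp point, in mm); z points along the fingers, y is the line along which they close (so a half turn about z gives the same grasp; the last joint's range is limited). The gripper opens to 92 mm and grips with 3 to 60 N. Pads are 20 mm wide; open, the fingers measure 128 mm over their backs; the gripper's body (75 mm by 189 mm) begins 69 mm behind the grasp point.
Start: joints at [-1.55, 0.158, 1.597, -0, 1.386, -0.21], TCP at [131.512, -559.743, 404.701] pointing down, gripper open.
Joint ranges: [-2.91, 2.91], [-0.94, 2.29], [0.18, 2.7], [-1.29, 4.43], [0.17, 2.64], [-3, 3]. Speed limits (rad/s): [2.57, 2.57, 3.14, 3.14, 3.14, 3.14].

### API

Orientations are given as a rotation vector (axis times angle).
In Python, from rig import env, vision gives the robot as it stands.
- The arm moves only by the tool carry_out, never from a script. Its argument "deltas" is a list of rows, each an object of numbers: "x", "y", "z": the shift along the world's x, y, z normalised to -1 to 1, where 1 is 150 mm; "spin": the turn about the world's z normalised to -1 to 1, where 1 is 0.5 rad. In form: [{"x": .., "y": .., "z": .., "spin": ..}, ...]. A call has 1 to 8 rows; each row is the pose to reach, as a shift and turn from the pose commanded when the call began; what a row does not reach only later rows make up. A row lasts 1/12 s, in which the tool goes at most 41.7 mm and 7.16 degrees, less where a joint would pass 70% of its speed; a pose out of reach is approached as far as the arm can. A call with a number of a shift or a turn outside -1 to 1 is refused whole. A call with a gripper value outside its range is refused whole. "jaw" is the opening, from -1 (shut) to 1 (fully open), set as the call begins (left out, the last holds). The fingers move at their own pace and stop on an object; the grip force is fixed at half the most. Time passes only in rows, so rows that repeat a pose let the fingers close. It gives the time, the measured TCP pose, the force, the opening and the grip force at its end, in the units of the state.
- env.get_state(): the state, without advancing time (a new reading comes with each control period).
- vision.read_camera(name): name is "scene" or "top"; returns a dict with "frame" (420x560x3 uint8, red, green, blue), "depth" (420x560 float32, mm along the optical axis (not along the pixel's ray), 0 where there is no reading), "mtx" (3x3 intrinsics, pixels), "k1" (the pictures are not rectified: a ray, as slopes to the right and down, at radius r is drawn at 1 + k1 r^2 times it, then the intrinsics apply), "rvec" (rotation vector, rad) and "tvec" (3), from world to camera coordinates, as OpenCV has them. Camera axes: x right, y down, z forward; pixel columns grow to the right and rows downward; lengths in mm; the calibration is good to about 2 mm. A picture is of the moment at which its call begins.
- env.close_job(): hands the job in; it is judged then, once.
The state is a dict: "time": time; "q": joint angles; "joint_velocities": joint speeds; "joint_efforts": joint torques, N m; "tcp_pos": TCP position; "tcp_rot": TCP orientation; "ft_force": force on the tool from outside, world axes, zero at the start; "wrist_torque": the same for the moment, N m; "finger_gap": finger opening in mm; "gripper_force": force on a finger pad.
Only numpy, scipy, OpenCV 4.12 (cv2) and the standard library are available. Lean on these libraries where they do the work, as an engineer would, in place of code of your own. Each camera call takes 0.05 s, during which the arm holds its last target. There are 200 camera calls.

## Working session

There is one attempt and no reset: what is moved stays moved. The work goes in short steps, Python scripts to look and compute and a tool call to move; the robot and the scene stay as the last step left them, time stands still between calls to the robot, and variables do not carry over. Pictures are saved under pics/ and viewed, at most 10 in all, crops included, and the job is handed in when it is done.

Besides the shell and the picture viewer there is one more tool, called after "Request:" by a JSON object that holds its "op" and its "data", one argument or row to a line. carry_out: Moves the arm, as the interface text tells. Its arguments: {"type":"object","properties":{"deltas":{"type":"array","items":{"type":"object","properties":{"x":{"type":"number"},"y":{"type":"number"},"z":{"type":"number"},"spin":{"type":"number"}}}},"jaw":{"type":"number"}},"required":["deltas"]}

```bash
mkdir -p pics; cat > h.py <<'E'
import numpy as np, cv2
from rig import env, vision
def cam(n): return vision.read_camera(n)
def pts(c,uv):
    """pixels (N,2) -> world points via depth"""
    uv=np.asarray(uv,float).reshape(-1,2); d=np.array([c['depth'][int(round(v)),int(round(u))] for u,v in uv])
    o,D=rays(c,uv); 
    R=cv2.Rodrigues(np.array(c['rvec'],float))[0]
    return o+D*d[:,None]
def rays(c,uv):
    uv=np.asarray(uv,float).reshape(-1,1,2)
    n=cv2.undistortPoints(uv,np.array(c['mtx'],float),np.array([c['k1'],0,0,0],float)).reshape(-1,2)
    R=cv2.Rodrigues(np.array(c['rvec'],float))[0]; t=np.array(c['tvec'],float).ravel()
    return -R.T@t, np.c_[n,np.ones(len(n))]@R   # D scaled to z=1
def plane(c,uv,z):
    o,D=rays(c,uv); return o+D*((z-o[2])/D[:,2])[:,None]
def proj(c,P):
    return cv2.projectPoints(np.asarray(P,float).reshape(-1,1,3),np.array(c['rvec'],float),np.array(c['tvec'],float),np.array(c['mtx'],float),np.array([c['k1'],0,0,0],float))[0].reshape(-1,2)
E
python3 - <<'E'
from h import *
for n in ("scene","top"):
    c=cam(n); cv2.imwrite(f"pics/{n}0.png",c['frame'][:,:,::-1]); np.savez(f"{n}0.npz",**c)
    o,_=rays(c,[[280,210]]); print(n,o,c['k1'],(c['depth']>0).mean())
s=env.get_state(); print(s['time'],s['tcp_pos'],s['tcp_rot'],s['finger_gap'])
E
```

```text
scene [237.063702   431.63108586 697.9746587 ] -0.10668958046904901 0.9958545918367347
top [483.84218207 -71.45253347 908.53150221] -0.06723509243660931 0.9958715986394557
0.1 [ 131.50334823 -559.50732911  403.81319775] [-3.11901381e+00 -3.61531019e-01 -2.32992466e-04] 92.19683876214971
```

View pics/scene0.png

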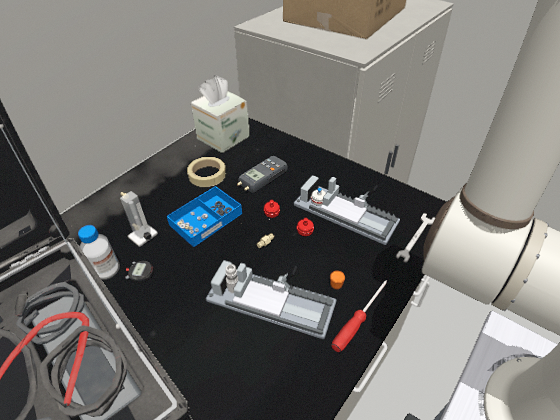

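View pics/top0.png

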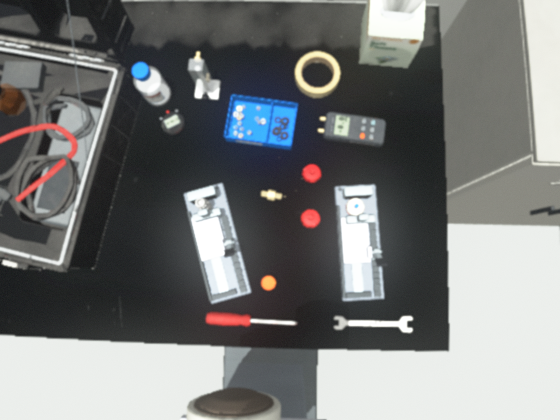

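The scene picture shows two clamps. The one at top (358,242), scene (347,208), holds a wide white round part at top (356,206). The one at top (215,242), scene (270,297), holds a slim upright part at top (203,203). Candidates for the cassette: white at top (356,206), red at (312,173) and red at (310,218). Only the white one, standing between jaws, fits the description. I'll confirm this in a crop and measure the clamp.

```bash
python3 - <<'E'
from h import *
c=np.load("top0.npz"); s=np.load("scene0.npz")
a=cv2.resize(c['frame'][175:310,325:395],None,fx=4.4,fy=4.4,interpolation=cv2.INTER_CUBIC)
b=cv2.resize(s['frame'][165:250,285:410],None,fx=3.8,fy=3.8,interpolation=cv2.INTER_CUBIC)
H=max(a.shape[0],b.shape[0]); pad=lambda i:cv2.copyMakeBorder(i,0,H-i.shape[0],0,0,cv2.BORDER_CONSTANT)
o=np.hstack([pad(a),pad(b)]); print(o.shape); cv2.imwrite("pics/crop.png",o[:,:,::-1])
# base outline, all pixels of clamp A by depth-derived height
vv,uu=np.mgrid[175:310,325:395]; uv=np.c_[uu.ravel(),vv.ravel()]
P=pts(c,uv); 
print("surface z",np.median(P[P[:,2]<6][:,2]))
m=(P[:,2]>7)&(P[:,2]<110)
bw=np.zeros((420,560),np.uint8); bw[uv[m][:,1],uv[m][:,0]]=255
ct=max(cv2.findContours(bw,0,2)[0],key=cv2.contourArea)
Q=P[m&(P[:,2]<17)]
r=cv2.minAreaRect(Q[:,:2].astype(np.float32)); print("rect",r, cv2.boxPoints(r))
for lo,hi in((45,60),(60,80),(80,100)):
    k=P[(P[:,2]>lo)&(P[:,2]<hi)]; print(lo,len(k),k.mean(0).round(1) if len(k) else '')
np.save("PA.npy",P[m])
E
```

```text
(594, 783, 3)
surface z 0.6040503046153844
rect ((535.5140380859375, -217.6613311767578), (251.30235290527344, 91.2430419921875), 4.748607158660889) [[ 406.51743 -182.59831]
 [ 414.0709  -273.52817]
 [ 664.5106  -252.72435]
 [ 656.95715 -161.7945 ]]
45 538 [ 601.2 -215.    53.2]
60 66 [ 519.9 -238.7   71.4]
80 132 [ 534.1 -231.8   89.1]
```

View pics/crop.png

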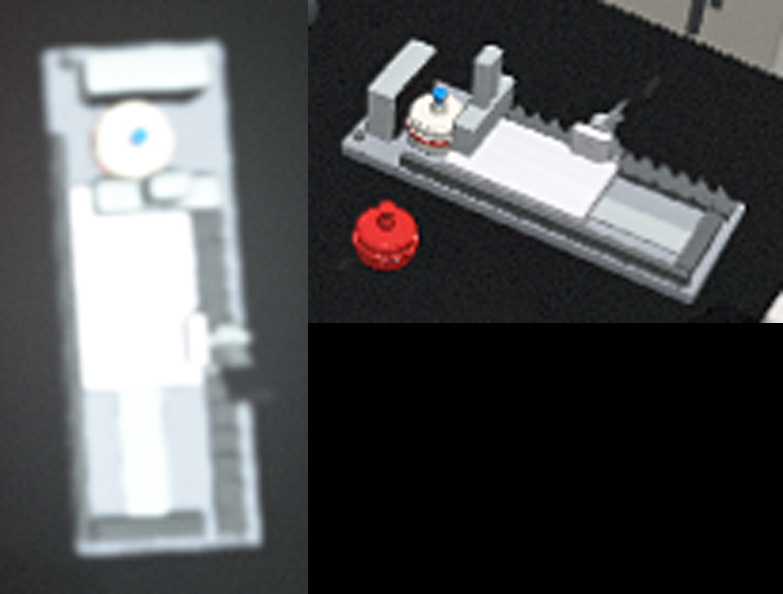

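The crop confirms clamp A: a white cassette with a blue stem stands between the jaws, the tab is behind it, and the pawl is near crop (230,340). The base measures 251x91 mm (250x90 expected), centred at (535.5,-217.7) with yaw 4.75°. I'll check the tab and thumb against that frame and start the approach.

```bash
cat >> h.py <<'E'
A0=np.array([535.5,-217.7]); yaw=np.radians(4.75); RA=np.array([[np.cos(yaw),-np.sin(yaw)],[np.sin(yaw),np.cos(yaw)]])
def toA(P): P=np.asarray(P,float); return np.c_[(P[:,:2]-A0)@RA,P[:,2]]
def toW(x,y): return A0+RA@[x,y]
E
python3 - <<'E'
from h import *
L=toA(np.load("PA.npy"))
for nm,m in (("tab top",(L[:,2]>84)&(L[:,0]>20)),("pawl end",(L[:,2]>65)&(L[:,0]<0)),("fixed jaw",(abs(L[:,2]-54)<5)&(L[:,0]>85))):
    k=L[m]; print(nm,len(k),np.percentile(k,[5,50,95],axis=0).round(1).tolist())
print(toW(-85,-30),toW(-24,-30),toW(45,0),toW(-21,0))
E
```

```text
tab top 63 [[40.0, -7.8, 88.3], [44.8, 1.0, 91.8], [50.3, 10.0, 94.3]]
pawl end 106 [[-54.8, -39.0, 68.4], [-46.6, -29.1, 83.1], [-37.4, -19.8, 91.1]]
fixed jaw 273 [[94.6, -25.8, 51.4], [103.9, -0.2, 54.1], [113.5, 25.2, 57.2]]
[ 453.27617851 -254.63566271] [ 514.06667417 -249.58436206] [ 580.34544761 -213.97363066] [ 514.57212445 -219.43897236]
```

Request:
{"op": "carry_out", "data": {
  "deltas": [
    {"x": 0.2, "y": 0.2, "z": 0, "spin": -0.1},
    {"x": 0.4, "y": 0.4, "z": 0, "spin": -0.2},
    {"x": 0.6, "y": 0.6, "z": 0, "spin": -0.3},
    {"x": 0.8, "y": 0.8, "z": 0, "spin": -0.3},
    {"x": 1, "y": 1, "z": 0, "spin": -0.3},
    {"x": 1, "y": 1, "z": 0, "spin": -0.3}
  ],
  "jaw": -1
}}

```text
time: 0.6
tcp_pos: [284.8, -405.6, 404.2]
tcp_rot: [-3.136, -0.135, -0.003]
ft_force: [-0.3, -0.3, -1.0]
finger_gap: 54.4
gripper_force: 0.0
```

Request:
{"op": "carry_out", "data": {
  "deltas": [
    {"x": 0.2, "y": 0.2, "z": 0},
    {"x": 0.4, "y": 0.4, "z": 0},
    {"x": 0.6, "y": 0.6, "z": 0},
    {"x": 0.8, "y": 0.8, "z": -0.1},
    {"x": 1, "y": 1, "z": -0.2},
    {"x": 1, "y": 1, "z": -0.3}
  ]
}}

```text
validation failed for argument at $.de...
```

Request:
{"op": "carry_out", "data": {
  "deltas": [
    {"x": 0.14, "y": 0.03, "z": -0.2},
    {"x": 0.14, "y": 0.03, "z": -0.4},
    {"x": 0.14, "y": 0.03, "z": -0.6},
    {"x": 0.14, "y": 0.03, "z": -0.63},
    {"x": 0.14, "y": 0.03, "z": -0.63},
    {"x": 0.14, "y": 0.03, "z": -0.63}
  ]
}}

```text
validation failed for argument at $.de...
```

Request:
{"op": "carry_out", "data": {
  "deltas": [
    {"x": 0.2, "y": 0.2, "z": 0, "spin": 0},
    {"x": 0.4, "y": 0.4, "z": 0, "spin": 0},
    {"x": 0.6, "y": 0.6, "z": 0, "spin": 0},
    {"x": 0.8, "y": 0.8, "z": -0.1, "spin": 0},
    {"x": 1, "y": 1, "z": -0.2, "spin": 0},
    {"x": 1, "y": 1, "z": -0.3, "spin": 0}
  ]
}}

```text
time: 1.1
tcp_pos: [434.1, -256.7, 359.9]
tcp_rot: [3.139, 0.134, 0.004]
ft_force: [-0.2, 0.2, -0.5]
finger_gap: 13.7
gripper_force: 0.0
```

The earlier refusal came from leaving out "spin", so I'll give it in every row.

Request:
{"op": "carry_out", "data": {
  "deltas": [
    {"x": 0.14, "y": 0.03, "z": -0.2, "spin": 0},
    {"x": 0.14, "y": 0.03, "z": -0.4, "spin": 0},
    {"x": 0.14, "y": 0.03, "z": -0.6, "spin": 0},
    {"x": 0.14, "y": 0.03, "z": -0.63, "spin": 0},
    {"x": 0.14, "y": 0.03, "z": -0.63, "spin": 0},
    {"x": 0.14, "y": 0.03, "z": -0.63, "spin": 0}
  ]
}}

```text
time: 1.6
tcp_pos: [452.7, -255.9, 266.2]
tcp_rot: [3.138, 0.126, 0.001]
ft_force: [-0.1, 0.1, 0.2]
finger_gap: 0.4
gripper_force: 0.0
```

```bash
python3 - <<'E'
from h import *
s=env.get_state(); p=np.array(s['tcp_pos']); print(p,toA([p]),s['finger_gap'])
c=cam("scene"); f=cv2.resize(c['frame'][120:260,270:430],None,fx=4,fy=4,interpolation=cv2.INTER_CUBIC); cv2.imwrite("pics/pre.png",f[:,:,::-1])
E
```

```text
[ 452.67097784 -255.91761806  266.24982825] [[-85.70927854 -31.22743689 266.24982825]] 0.36489092452473393
```

View pics/pre.png

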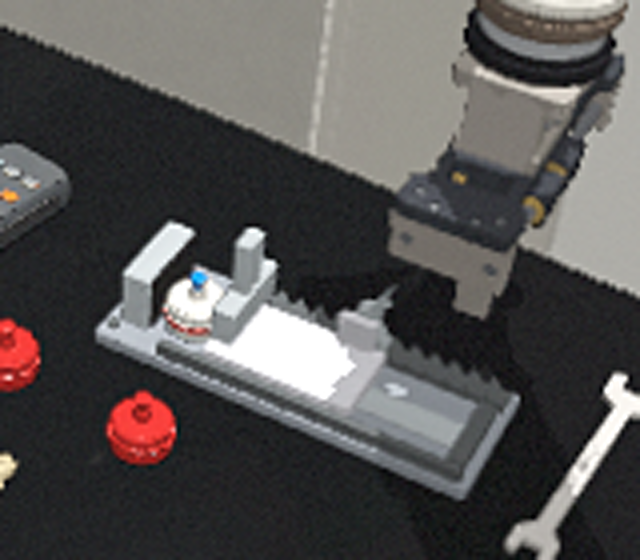

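The closed fingertips, at crop (475,305), are behind the lever end at (390,290), at clamp x ≈ -86. Next I'll push slowly along clamp +x.

Request:
{"op": "carry_out", "data": {
  "deltas": [
    {"x": 0.03, "y": 0.003, "z": 0, "spin": 0},
    {"x": 0.06, "y": 0.006, "z": 0, "spin": 0},
    {"x": 0.09, "y": 0.009, "z": 0, "spin": 0},
    {"x": 0.12, "y": 0.011, "z": 0, "spin": 0},
    {"x": 0.14, "y": 0.013, "z": 0, "spin": 0},
    {"x": 0.17, "y": 0.015, "z": 0, "spin": 0},
    {"x": 0.2, "y": 0.018, "z": 0, "spin": 0},
    {"x": 0.22, "y": 0.02, "z": 0, "spin": 0}
  ]
}}

```text
time: 2.32
tcp_pos: [486.0, -252.2, 265.2]
tcp_rot: [3.139, 0.127, -0.0]
ft_force: [-1.9, -0.9, 0.8]
finger_gap: 0.1
gripper_force: 0.5
```

Request:
{"op": "carry_out", "data": {
  "deltas": [
    {"x": 0.03, "y": 0.003, "z": 0, "spin": 0},
    {"x": 0.06, "y": 0.006, "z": 0, "spin": 0},
    {"x": 0.09, "y": 0.009, "z": 0, "spin": 0},
    {"x": 0.12, "y": 0.011, "z": 0, "spin": 0},
    {"x": 0.14, "y": 0.013, "z": 0, "spin": 0},
    {"x": 0.17, "y": 0.015, "z": 0, "spin": 0},
    {"x": 0.2, "y": 0.018, "z": 0, "spin": 0},
    {"x": 0.2, "y": 0.018, "z": 0, "spin": 0}
  ]
}}

```text
time: 2.98
tcp_pos: [516.2, -249.5, 265.3]
tcp_rot: [3.139, 0.127, 0.001]
ft_force: [-0.3, 0.5, -0.8]
finger_gap: 0.4
gripper_force: 0.0
```

Request:
{"op": "carry_out", "data": {
  "deltas": [
    {"x": 0, "y": 0, "z": 0.1, "spin": 0},
    {"x": 0, "y": 0, "z": 0.25, "spin": 0},
    {"x": 0, "y": 0, "z": 0.4, "spin": 0},
    {"x": 0, "y": 0, "z": 0.4, "spin": 0}
  ]
}}

```text
time: 3.32
tcp_pos: [516.8, -250.5, 330.2]
tcp_rot: [3.134, 0.127, 0.01]
ft_force: [0.1, -0.0, 0.4]
finger_gap: 0.2
gripper_force: 0.0
```

```bash
python3 - <<'E'
from h import *
s=env.get_state(); p=np.array(s['tcp_pos']); print(p,toA([p]),s['finger_gap'])
c=cam("scene"); f=cv2.resize(c['frame'][120:260,270:430],None,fx=4,fy=4,interpolation=cv2.INTER_CUBIC); cv2.imwrite("pics/post.png",f[:,:,::-1])
E
```

```text
[ 516.80562325 -250.46551828  330.1879196 ] [[-21.3434248  -31.10493736 330.1879196 ]] 0.15553867576160904
```

View pics/post.png

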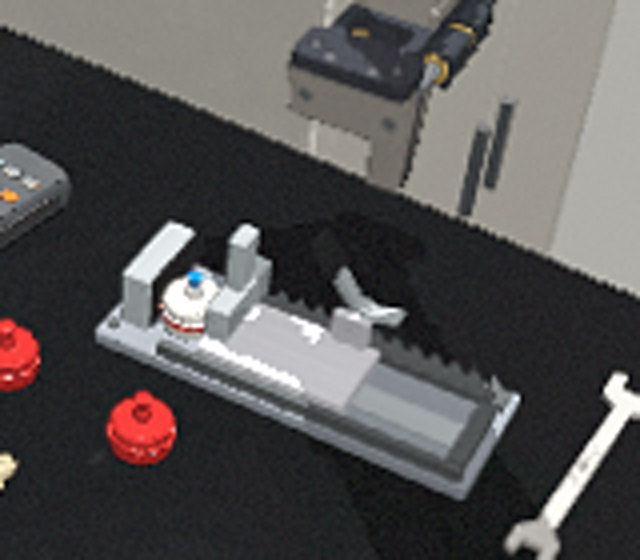

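The lever now leans to +x, with its black plate at crop (330,250), and the pawl's toe is raised off the rack, so it stayed flipped. Next I'll grip the tab across clamp y.

Request:
{"op": "carry_out", "data": {
  "deltas": [
    {"x": 0.2, "y": 0.1, "z": 0, "spin": 0},
    {"x": 0.432, "y": 0.24, "z": 0, "spin": 0},
    {"x": 0.432, "y": 0.24, "z": 0, "spin": 0},
    {"x": 0.432, "y": 0.24, "z": 0, "spin": 0},
    {"x": 0.432, "y": 0.24, "z": 0, "spin": 0},
    {"x": 0.432, "y": 0.24, "z": 0, "spin": 0},
    {"x": 0.432, "y": 0.24, "z": 0, "spin": 0},
    {"x": 0.432, "y": 0.24, "z": 0, "spin": 0}
  ],
  "jaw": 0.4
}}

```text
time: 4.03
tcp_pos: [579.7, -214.1, 325.1]
tcp_rot: [-3.139, -0.125, 0.0]
ft_force: [0.5, -0.2, 0.1]
finger_gap: 51.7
gripper_force: 0.0
```

```bash
python3 - <<'E'
from h import *
s=env.get_state(); p=np.array(s['tcp_pos']); print(p,toA([p]),s['finger_gap'],s['tcp_rot'])
E
```

```text
[ 579.69010405 -214.13834227  325.12478164] [[ 4.43332677e+01 -1.09878081e-01  3.25124782e+02]] 51.746589687822926 [-3.13904554e+00 -1.25041254e-01  4.08214744e-04]
```

Aligned at clamp (44.3, -0.1). I'll go down 75 mm and close.

Request:
{"op": "carry_out", "data": {
  "deltas": [
    {"x": 0, "y": 0, "z": -0.15, "spin": 0},
    {"x": 0, "y": 0, "z": -0.3, "spin": 0},
    {"x": 0, "y": 0, "z": -0.4, "spin": 0},
    {"x": 0, "y": 0, "z": -0.45, "spin": 0},
    {"x": 0, "y": 0, "z": -0.5, "spin": 0},
    {"x": 0, "y": 0, "z": -0.5, "spin": 0}
  ]
}}

```text
time: 4.53
tcp_pos: [579.8, -213.6, 249.1]
tcp_rot: [-3.138, -0.126, 0.002]
ft_force: [-0.4, -0.8, -0.4]
finger_gap: 64.5
gripper_force: 0.0
```

Request:
{"op": "carry_out", "data": {
  "deltas": [
    {"x": 0, "y": 0, "z": 0, "spin": 0},
    {"x": 0, "y": 0, "z": 0, "spin": 0},
    {"x": 0, "y": 0, "z": 0, "spin": 0},
    {"x": 0, "y": 0, "z": 0, "spin": 0},
    {"x": 0, "y": 0, "z": 0, "spin": 0},
    {"x": 0, "y": 0, "z": 0, "spin": 0},
    {"x": 0, "y": 0, "z": 0, "spin": 0},
    {"x": 0, "y": 0, "z": 0, "spin": 0}
  ],
  "jaw": -1
}}

```text
time: 5.2
tcp_pos: [580.4, -213.8, 250.4]
tcp_rot: [3.138, 0.127, 0.001]
ft_force: [0.1, -1.3, 0.2]
finger_gap: 19.4
gripper_force: 30.0
```

The tab is gripped: gap 19.4 mm (tab 20 mm), 30 N. I'll slide it back slowly.

Request:
{"op": "carry_out", "data": {
  "deltas": [
    {"x": -0.03, "y": -0.0025, "z": 0, "spin": 0},
    {"x": -0.07, "y": -0.006, "z": 0, "spin": 0},
    {"x": -0.12, "y": -0.01, "z": 0, "spin": 0},
    {"x": -0.17, "y": -0.014, "z": 0, "spin": 0},
    {"x": -0.22, "y": -0.018, "z": 0, "spin": 0},
    {"x": -0.27, "y": -0.022, "z": 0, "spin": 0},
    {"x": -0.31, "y": -0.026, "z": 0, "spin": 0},
    {"x": -0.34, "y": -0.028, "z": 0, "spin": 0}
  ]
}}

```text
time: 5.87
tcp_pos: [528.5, -218.0, 250.4]
tcp_rot: [3.139, 0.126, 0.0]
ft_force: [2.9, -2.2, -0.4]
finger_gap: 19.5
gripper_force: 30.0
```

Request:
{"op": "carry_out", "data": {
  "deltas": [
    {"x": -0.015, "y": -0.001, "z": 0, "spin": 0},
    {"x": -0.03, "y": -0.0025, "z": 0, "spin": 0},
    {"x": -0.045, "y": -0.004, "z": 0, "spin": 0},
    {"x": -0.06, "y": -0.005, "z": 0, "spin": 0},
    {"x": -0.06, "y": -0.005, "z": 0, "spin": 0}
  ]
}}

```text
time: 6.28
tcp_pos: [520.1, -218.6, 250.4]
tcp_rot: [3.139, 0.127, -0.001]
ft_force: [1.3, -3.3, 1.3]
finger_gap: 19.6
gripper_force: 30.0
```

Request:
{"op": "carry_out", "data": {
  "deltas": [
    {"x": -0.007, "y": 0.002, "z": 0, "spin": 0},
    {"x": -0.014, "y": 0.002, "z": 0, "spin": 0},
    {"x": -0.02, "y": 0.002, "z": 0, "spin": 0},
    {"x": -0.02, "y": 0.002, "z": 0, "spin": 0}
  ]
}}

```text
time: 6.62
tcp_pos: [517.4, -218.7, 250.4]
tcp_rot: [3.138, 0.127, 0.001]
ft_force: [2.0, -5.1, -0.3]
finger_gap: 19.7
gripper_force: 30.0
```

```bash
python3 - <<'E'
from h import *
s=env.get_state(); print(s['ft_force'],s['finger_gap'])
c=cam("scene"); f=cv2.resize(c['frame'][120:260,270:430],None,fx=4,fy=4,interpolation=cv2.INTER_CUBIC); cv2.imwrite("pics/slid.png",f[:,:,::-1])
E
```

```text
[ 1.98660795 -5.088057   -0.30109295] 19.69962459020393
```

View pics/slid.png

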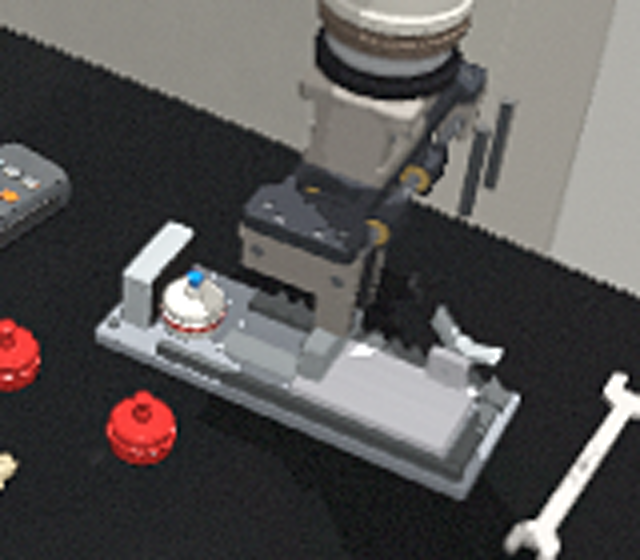

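The jaw has moved back, with its near edge around crop (460,450) by the end block. The cassette stands at (193,300) and the pawl is still flipped. I haven't felt the stop yet, so I'll creep on while watching the force.

Request:
{"op": "carry_out", "data": {
  "deltas": [
    {"x": -0.007, "y": 0, "z": 0, "spin": 0},
    {"x": -0.014, "y": 0, "z": 0, "spin": 0},
    {"x": -0.02, "y": 0, "z": 0, "spin": 0},
    {"x": -0.02, "y": 0, "z": 0, "spin": 0}
  ]
}}

```text
time: 7.0
tcp_pos: [515.4, -218.6, 250.4]
tcp_rot: [3.137, 0.126, 0.008]
ft_force: [11.1, -5.3, -5.4]
finger_gap: 19.5
gripper_force: 30.0
```

Request:
{"op": "carry_out", "data": {
  "deltas": [
    {"x": -0.007, "y": 0, "z": 0, "spin": 0},
    {"x": -0.014, "y": 0, "z": 0, "spin": 0},
    {"x": -0.014, "y": 0, "z": 0, "spin": 0}
  ]
}}

```text
time: 7.25
tcp_pos: [514.4, -218.5, 250.4]
tcp_rot: [3.136, 0.125, 0.016]
ft_force: [19.5, -5.1, -13.4]
finger_gap: 19.8
gripper_force: 30.0
```

The force is rising to 19 N with no further travel, so the jaw is on the stop. I'll release and lift clear.

Request:
{"op": "carry_out", "data": {
  "deltas": [
    {"x": 0, "y": 0, "z": 0, "spin": 0},
    {"x": 0, "y": 0, "z": 0, "spin": 0},
    {"x": 0, "y": 0, "z": 0, "spin": 0},
    {"x": 0, "y": 0, "z": 0, "spin": 0},
    {"x": 0, "y": 0, "z": 0, "spin": 0},
    {"x": 0, "y": 0, "z": 0, "spin": 0}
  ],
  "jaw": 0.3
}}

```text
time: 7.75
tcp_pos: [512.0, -218.0, 250.1]
tcp_rot: [-3.139, -0.127, 0.001]
ft_force: [-0.0, -0.4, -0.5]
finger_gap: 57.2
gripper_force: 0.0
```

Request:
{"op": "carry_out", "data": {
  "deltas": [
    {"x": 0, "y": 0, "z": 0.1, "spin": 0},
    {"x": 0, "y": 0, "z": 0.3, "spin": 0},
    {"x": 0, "y": 0, "z": 0.55, "spin": 0},
    {"x": 0, "y": 0, "z": 0.8, "spin": 0},
    {"x": -0.3, "y": -0.2, "z": 1, "spin": 0},
    {"x": -0.6, "y": -0.4, "z": 1, "spin": 0},
    {"x": -0.9, "y": -0.6, "z": 1, "spin": 0},
    {"x": -0.9, "y": -0.6, "z": 1, "spin": 0}
  ]
}}

```text
time: 8.42
tcp_pos: [376.9, -307.8, 401.1]
tcp_rot: [3.138, 0.129, 0.001]
ft_force: [-0.0, -1.0, -1.0]
finger_gap: 59.5
gripper_force: 0.0
```

```bash
python3 - <<'E'
from h import *
s=env.get_state(); print(s['time'],s['tcp_pos'])
c=cam("top"); vv,uu=np.mgrid[175:310,325:395]; L=toA(pts(c,np.c_[uu.ravel(),vv.ravel()]))
k=L[(L[:,2]>84)&(abs(L[:,1])<15)&(L[:,2]<100)]; print("tab",len(k),np.median(k,0) if len(k) else '')
s=cam("scene"); f=cv2.resize(s['frame'][120:340,190:430],None,fx=2.6,fy=2.6,interpolation=cv2.INTER_CUBIC); cv2.imwrite("pics/end.png",f[:,:,::-1])
E
```

```text
8.4167 [ 376.90058955 -307.84275914  401.07849756]
tab 60 [-15.15212412   1.26221951  92.27893329]
```

View pics/end.png

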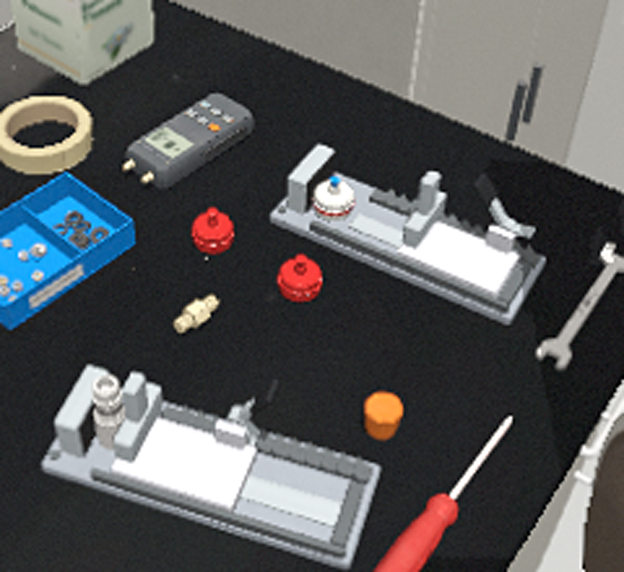

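The tab moved from clamp x 44.8 to -15.2, which is 60 mm and fully open. In the picture the pawl is flipped at (490,195), the cassette stands at (333,200), and the other clamp at (210,460) is shut with its pawl engaged. I'll hand it in.

```bash
python3 -c "
from rig import env; print(env.close_job())"
```

```text
the job is handed in; nothing more can be done
None
```

The job is handed in: I flipped the cassette clamp's pawl clear first, then slid its jaw back 60 mm to the end stop, with the cassette still standing and the coupler's clamp left shut.

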